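Build up the stage stack for inspecting a brass plug

TASK

Set up the brass plug for inspection on the stage block that has the round insert: stand the steel riser ring in the middle of the insert, lay the plain disc flat on the ring, stand the brass collar on the disc, and last put the plug stem-down into the collar's bore so that its head rests fully on the collar. Build it up in that order, each piece upright and centred on the one below, and do not knock over the oil bottle.

Things in the scene. Friction and masses are not known exactly. Their poses are not given: they have to be found in the camera images.
- riser: bright steel ring (short tube), 48 mm outer and 30 mm inner diameter, 30 mm high, about 260 g, standing on the bench with its axis upright. Origin: centre of its underside, z along its axis, up
- disc: plain solid aluminium disc, 54 mm diameter, 15 mm thick, about 95 g, no hole (only a small dark centre dot), lying flat. Origin: centre of its underside, z up
- collar: brass ring, 44 mm outer diameter, bore 27 mm, 24 mm high, about 190 g, axis upright. Origin: centre of its underside, z up
- plug: solid brass plug standing on its stem with its grooved round head on top, mushroom-like: stem 20 mm diameter and 20 mm long, head 34 mm diameter and 18 mm thick, 38 mm high in all, about 190 g. Origin: centre of the stem's lower end, z up (stem to head). Seated in the collar its head rests on the collar's rim and the stem hangs 4 mm clear of the disc
- stage_round: white painted fixed block, 130 (x) x 160 (y) x 35 mm high, flush grey ROUND insert (84 mm diameter, dark outline) in the middle of its top; steel clips up to 4 mm high along its 130 mm edges, 64 mm and more from the middle. Origin: centre of the underside, z up; working face 35 mm above it. Left or right on the bench, turned by up to 0.3 rad
- stage_square: not used in the job; white painted fixed block, 130 (x) x 160 (y) x 35 mm high, flush grey SQUARE insert (84 mm side, dark outline) in the middle of its top; steel clips up to 4 mm high along its 130 mm edges, 64 mm and more from the middle. Origin: centre of the underside, z up; working face 35 mm above it. Left or right on the bench, turned by up to 0.3 rad
- oil: small amber oil bottle with black cap, 32 mm diameter, 85 mm high, standing loose on the bench beyond the parts. Origin: centre of its underside, z up. Not to be knocked over
Not all that is in view belongs to the job. Leave any purple look-alike of the plug alone.

How it is judged:
By the outcome, as a careful person would: the job done as asked, in the order asked, and still so for the second after the job is handed in, with the robot touching nothing.
It also fails if it takes over 125 s, if anything falls off the work surface, if the arm or the gripper's body presses on something with over 40 N, if the wrist force passes 120 N, or if a joint passes its speed limit or range.

ROBOT

A 6-joint arm with a two-finger parallel gripper is mounted at the origin on the work surface. World frame = base frame: x ahead of the robot, y to its left, z up, the work surface at z = 0. Lengths are in m, angles in rad, forces in N, time in s.
With the tool pointing down it reaches from about 0.325 to 0.9 m from the base axis. Payload 3.5 kg.
Tool frame: the origin (TCP) lies midway between the tips of the shut fingers; the grasp point (between the pads) lies 19 mm behind it; z points along the fingers, y is the line along which they close (so a half turn about z gives the same grasp; the last joint's range is limited). The gripper opens to 85 mm and grips with 20 to 120 N. Pads are 22 mm wide; open, the fingers measure 114 mm over their backs; the gripper's body (76 mm by 85 mm) begins 54 mm behind the grasp point. The pads swing forward as they close: fully open they stand 13 mm farther back than shut.
Start: joints at [1.242, 0.276, -0.026, 1.268, 0, 1.467], TCP at [0.14, 0.609, 0.231] pointing down, gripper open.
Joint ranges: [-3.12, 3.12], [-0.85, 1.88], [-1.08, 1.24], [-1.95, 2.15], [-1.57, 1.53], [-3.14, 3.14]. Speed limits (rad/s): [2.57, 2.57, 3.14, 3.14, 3.14, 3.14].

INTERFACE

Orientations are given as a unit quaternion [x, y, z, w].
In Python, from workcell import env gives the robot as it stands. The module is installed in compiled form; this text tells all that it offers.
- The arm moves only by the shell command python3 -m pendant 'ROWS' [FORCE]. ROWS is text: rows parted by semicolons, each of 5 numbers parted by spaces: the opening, from 0 (shut) to 1 (fully open), then the shift along the world's x, y, z in units of 0.5 m (1.0 is 0.5 m), then the turn about the world's z in units of pi rad (1.0 is pi rad). A call has 1 to 10 rows; each row shifts and turns the commanded pose from where the row before left it; what a row does not reach is not made up. A row lasts 1/8 s, in which the tool goes at most 62.5 mm and 10.7 degrees, less where a joint would pass 70% of its speed; a pose out of reach is approached as far as the arm can. A call with a number of a shift or a turn outside -1 to 1 is refused whole. A call with a gripper value outside its range is refused whole. The fingers move at their own pace and stop on an object; FORCE is the grip in N (left out, the last holds). Time passes only in rows, so rows that do not move let the fingers close. It gives the time, the measured TCP pose, the force, the opening and the grip force at its end, in the units of the state.
- env.read_state(): the state, without advancing time (a new reading comes with each control period).
- env.get_image(name): name is "side" or "top"; returns a dict with "pixels" (420x560x3 uint8, red, green, blue), "depth" (420x560 float32, m along the optical axis (not along the pixel's ray), 0 where there is no reading), "fx", "fy", "cx", "cy" (pixels), "k1" (the pictures are not rectified: a ray, as slopes to the right and down, at radius r is drawn at 1 + k1 r^2 times it, then the intrinsics apply), "R" (3x3) and "t" (3): a world point X has camera coordinates R X + t. Camera axes: x right, y down, z forward; pixel columns grow to the right and rows downward; lengths in m; the calibration is good to about 2 mm. A picture is of the moment at which its call begins.
- env.close_job(): hands the job in; it is judged then, once.
The state is a dict: "t": time; "q": joint angles; "joint_vel": joint speeds; "joint_efforts": joint torques, N m; "tool_pos": TCP position; "tool_rot": TCP orientation; "force": force on the tool from outside, world axes, zero at the start; "wrist_torque": the same for the moment, N m; "gripper_width": opening from 0.0 (shut) to 1.0 (fully open); "finger_force": force on a finger pad.
Only numpy, scipy, OpenCV 4.12 (cv2) and the standard library are available. Lean on these libraries where they do the work, as an engineer would, in place of code of your own. Each camera call takes 0.05 s, during which the arm holds its last target. There are 200 camera calls.

## Working session

There is one attempt and no reset: what is moved stays moved. The work goes in short steps, Python scripts to look and compute and a shell command to move; the robot and the scene stay as the last step left them, time stands still between calls to the robot, and variables do not carry over. Pictures are saved under pics/ and viewed, at most 14 in all, crops included, and the job is handed in when it is done.

```bash
mkdir -p pics; cat > h.py <<'E'
import numpy as np, cv2
from workcell import env
def grab(n):
    return env.get_image(n)
def save(im,name,crop=None,scale=1):
    p=im["pixels"]
    if crop: p=p[crop[1]:crop[3],crop[0]:crop[2]]
    p=cv2.resize(p,None,fx=scale,fy=scale,interpolation=cv2.INTER_CUBIC)
    cv2.imwrite("pics/"+name,p[:,:,::-1])
def ray(im,u,v):
    d=np.array([(u-im["cx"])/im["fx"],(v-im["cy"])/im["fy"]]); s=d.copy()
    for _ in range(20): s=d/(1+im["k1"]*(s@s))
    R=np.array(im["R"]);t=np.array(im["t"])
    return -R.T@t, R.T@np.array([s[0],s[1],1])
def onplane(im,u,v,z):
    c,d=ray(im,u,v); return c+d*(z-c[2])/d[2]
def depthpt(im,u,v):
    c,d=ray(im,u,v); return c+d*im["depth"][int(round(v)),int(round(u))]
def proj(im,X):
    x=np.array(im["R"])@np.array(X)+np.array(im["t"]); s=x[:2]/x[2]; s=s*(1+im["k1"]*(s@s))
    return s[0]*im["fx"]+im["cx"], s[1]*im["fy"]+im["cy"]
E
python3 - <<'E'
from h import *
for n in("top","side"):
    im=grab(n);save(im,n+"0.png",scale=1.4)
    print(n,im["fx"],im["k1"],-np.array(im["R"]).T@im["t"]); print(np.round(im["R"],2))
    np.save(n+"0.npy",im,allow_pickle=True)
print(env.read_state())
E
```

```text
top 521.6301740356918 -0.16586281839703634 [0.28517893 0.00318817 1.14089009]
[[ 0.03 -1.    0.01]
 [-0.98 -0.03 -0.2 ]
 [ 0.2   0.   -0.98]]
side 502.23543542273757 -0.014077451909257846 [ 0.36960076 -0.62573828  0.67144062]
[[ 0.96 -0.26 -0.01]
 [-0.19 -0.67 -0.72]
 [ 0.18  0.7  -0.7 ]]
{'t': 0.1, 'q': array([ 1.24161215e+00,  2.77069082e-01, -2.77528268e-02,  1.26797549e+00,
       -1.20436232e-06,  1.46737043e+00]), 'joint_vel': array([-2.86228902e-05, -5.66512610e-05,  3.00688336e-03,  2.86923294e-04,
       -5.45113572e-04, -2.48648286e-04]), 'joint_efforts': array([-7.26243888e-05, -4.46706462e+01,  2.96129268e+01,  8.42756534e-03,
       -1.04381406e-04, -4.33616279e-06]), 'tool_pos': array([0.13970172, 0.60846848, 0.23025967]), 'tool_rot': array([ 1.12639521e-01,  9.93635415e-01, -9.77351188e-04, -2.14149411e-04]), 'force': array([ 0.19337927, -0.398567  , -0.05288907]), 'wrist_torque': array([0.02700039, 0.03572089, 0.03350903]), 'finger_force': 0.0, 'gripper_width': 1.0000758260223548}
```

View pics/top0.png

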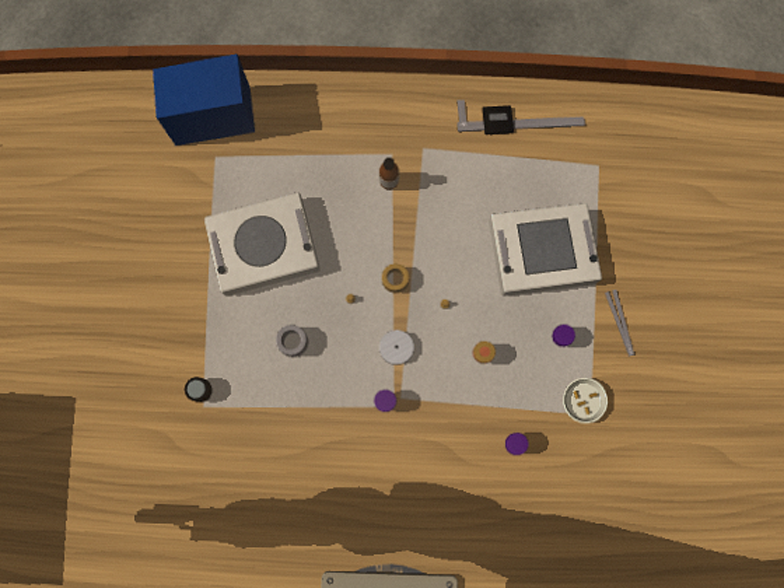

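View pics/side0.png

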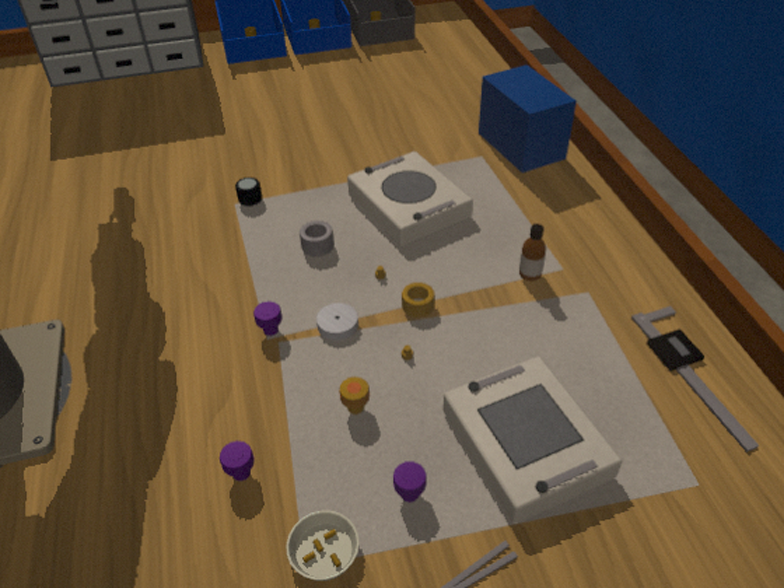

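The top view (1.4x pixels) shows the riser at (292,340), disc (397,347), collar (396,277), plug (484,352), round-insert stage (260,241) and oil (389,172).

Things that could be mistaken for them:
- **Plug:** brass/orange (484,352) is the one I want. Purple look-alikes are at (386,400), (564,335) and (516,443), and small brass bits at (351,298) and (445,303).
- **Riser:** the black cap with a grey top at (198,390).
- **Stage:** the square-insert stage at (546,246).

I choose by the description.

```bash
cat > meas.py <<'E'
from h import *
# segment by height from depth near a seed point; fit circle to outer contour, cast onto top plane
def heights(im):
    H,W=im["depth"].shape
    vv,uu=np.mgrid[0:H,0:W]
    p=np.stack([uu.ravel(),vv.ravel()],1).astype(float)
    K=np.array([[im["fx"],0,im["cx"]],[0,im["fy"],im["cy"]],[0,0,1]])
    s=cv2.undistortPoints(p[:,None],K,np.array([im["k1"],0,0,0.]))[:,0]
    X=np.c_[s,np.ones(len(s))]*im["depth"].reshape(-1,1)
    R=np.array(im["R"]);t=np.array(im["t"])
    return ((X-t)@R).reshape(H,W,3)
def top_circle(im,P,u,v,r,zlo,zhi,zplane):
    m=(P[...,2]>zlo)&(P[...,2]<zhi)
    yy,xx=np.mgrid[0:m.shape[0],0:m.shape[1]]
    m&=((xx-u)**2+(yy-v)**2<r*r)
    cs,_=cv2.findContours(m.astype(np.uint8),cv2.RETR_EXTERNAL,cv2.CHAIN_APPROX_NONE)
    c=max(cs,key=len)[:,0].astype(float)
    w=np.array([onplane(im,a,b,zplane)[:2] for a,b in c])
    (cx,cy),rad=cv2.minEnclosingCircle(w.astype(np.float32)*1000)
    A=np.c_[2*w,np.ones(len(w))]; sol=np.linalg.lstsq(A,(w**2).sum(1),rcond=None)[0]
    ar=2*np.sqrt(max(sol[2]+sol[0]**2+sol[1]**2,0))*1000
    return sol[:2],ar,np.median(P[m][:,2])
E
python3 - <<'E'
from meas import *
S={"riser":(292,340,.03),"disc":(397,347,.015),"collar":(396,277,.024),"plug":(484,352,.038),"oil":(389,165,.085)}
im=grab("top");si=grab("side");P=heights(im);Ps=heights(si)
for k,(u,v,z) in S.items():
    u/=1.4;v/=1.4
    c,d,h=top_circle(im,P,u,v,22,z-.006,z+.008,z)
    us,vs=proj(si,[c[0],c[1],z])
    c2,d2,h2=top_circle(si,Ps,us,vs,30,z-.006,z+.008,z)
    print(k,c.round(4),d.round(1),h.round(4),"side",c2.round(4),d2.round(1),h2.round(4),"px",round(us),round(vs))
# stage: insert dark
for n,I,Q,(u,v) in(("top",im,P,(260/1.4,241/1.4)),("side",si,Ps,(409/1.4,187/1.4))):
    yy,xx=np.mgrid[0:420,0:560]; g=I["pixels"].max(2)
    m=((g<140)&(Q[...,2]>.025)&(Q[...,2]<.05)&((xx-u)**2+(yy-v)**2<28**2)).astype(np.uint8)
    cs,_=cv2.findContours(m,0,1);c=max(cs,key=len)[:,0].astype(float)
    w=np.array([onplane(I,a,b,.035)[:2] for a,b in c])
    A=np.c_[2*w,np.ones(len(w))]; s=np.linalg.lstsq(A,(w**2).sum(1),rcond=None)[0]
    print("insert",n,s[:2].round(4),2000*np.sqrt(s[2]+s[:2]@s[:2]),np.median(Q[m>0][:,2]))
    m=((Q[...,2]>.025)&(Q[...,2]<.05)&((xx-u)**2+(yy-v)**2<75**2)).astype(np.uint8)
    cs,_=cv2.findContours(m,0,1);c=max(cs,key=cv2.contourArea)[:,0].astype(float)
    w=np.array([onplane(I,a,b,.035)[:2] for a,b in c])
    print("block",cv2.minAreaRect((w*1000).astype(np.float32)))
a=cv2.resize(im["pixels"][170:320,180:380],(800,600),interpolation=cv2.INTER_CUBIC)
cv2.imwrite("pics/crop.png",a[:,:,::-1])
E
```

```text
riser [0.4498 0.163 ] 46.0 0.0284 side [0.4517 0.1586] 48.4 0.0285 px 224 165
disc [ 4.466e-01 -3.000e-04] 51.9 0.0137 side [ 0.4482 -0.0034] 54.3 0.0144 px 239 227
collar [0.5559 0.0047] 41.4 0.0226 side [0.5579 0.0014] 43.9 0.0228 px 297 210
plug [ 0.4394 -0.1332] 32.3 0.037 side [ 0.4418 -0.1383] 33.9 0.0374 px 251 276
oil [0.7246 0.0209] 15.6 0.0844 side [0.7243 0.017 ] 17.9 0.0835 px 383 162
insert top [0.6061 0.2217] 82.4231505602427 0.03462482072163924
block ((604.002197265625, 220.8341064453125), (133.49539184570312, 160.23802185058594), 17.249610900878906)
insert side [0.6071 0.2214] 83.76322773275416 0.03477258693151321
block ((605.0969848632812, 213.31353759765625), (132.8910369873047, 170.23025512695312), 17.045825958251953)
```

View pics/crop.png

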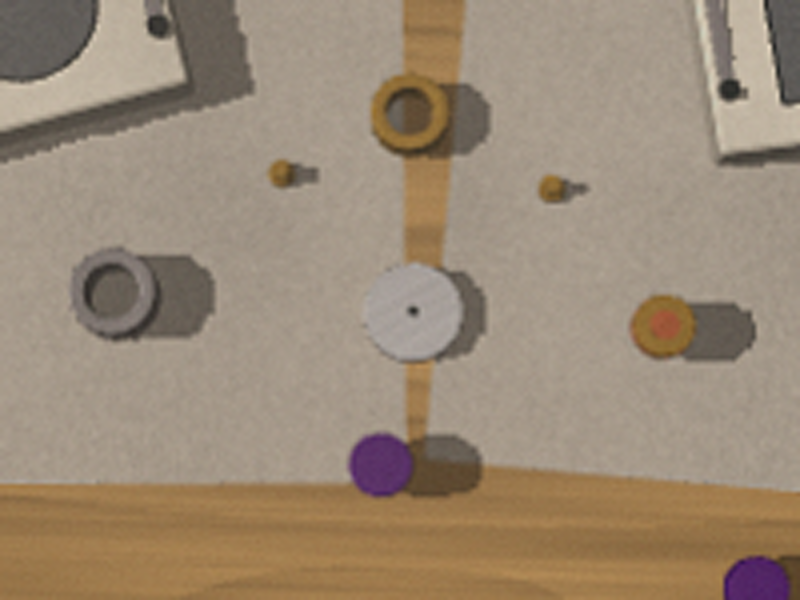

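The close crop shows the plug at (663,325): a brass head with an orange mark, clearly distinct from the purple ones. The riser is at (115,292), the disc with its dot at (412,312) and the collar at (410,112). The mask band included side walls, so I'll tighten it.

```bash
cat > m2.py <<'E'
from meas import *
S={"riser":(.451,.162,.03),"disc":(.448,-.001,.015),"collar":(.557,.004,.024),"plug":(.440,-.134,.038)}
def run(names,S=S,band=.0025,base=0):
    im=grab("top");si=grab("side");P=heights(im);Ps=heights(si);o={}
    for k in names:
        x,y,z=S[k];r=[]
        for I,Q in((im,P),(si,Ps)):
            u,v=proj(I,[x,y,z]);h=top_circle(I,Q,u,v,22,z-.004,z+.004,z)[2]
            m=(np.abs(Q[...,2]-z)<.006)&(np.hypot(Q[...,0]-x,Q[...,1]-y)<.04)
            h=np.percentile(Q[m][:,2],75)
            c,d,_=top_circle(I,Q,u,v,24,h-band,h+.004,z); r+=[c.round(4),d.round(1),h.round(4)]
        print(k,*r)
    return im,si
if __name__=="__main__": run(S)
E
python3 m2.py
```

```text
riser [0.4501 0.1633] 39.6 0.0299 [0.4518 0.1604] 45.7 0.0298
disc [4.469e-01 1.000e-04] 48.4 0.0151 [ 0.4483 -0.0021] 52.2 0.0151
collar [0.5555 0.0046] 35.9 0.0238 [0.5582 0.0029] 41.4 0.0237
plug [ 0.44   -0.1337] 28.2 0.0384 [ 0.4422 -0.137 ] 31.7 0.0382
```

```bash
python3 -m pendant '0.8 0.0622 -0.0893 -0.02 0; 0.8 0.0622 -0.0893 -0.02 0; 0.8 0.0622 -0.0893 -0.02 0; 0.8 0.0622 -0.0893 -0.02 0; 0.8 0.0622 -0.0893 -0.02 0; 0.8 0.0622 -0.0893 -0.02 0; 0.8 0.0622 -0.0893 -0.02 0; 0.8 0.0622 -0.0893 -0.02 0; 0.8 0.0622 -0.0893 -0.02 0; 0.8 0.0622 -0.0893 -0.02 0' 40; python3 -m pendant '0.8 0 0 0 0;0.8 0 0 0 0'
```

```text
t: 1.55
tool_pos: [0.452, 0.1611, 0.1313]
tool_rot: [0.113, 0.994, 0.0, 0.0]
force: [1.2, 0.5, 0.8]
gripper_width: 0.796
finger_force: 0.0
t: 1.8
tool_pos: [0.4506, 0.1626, 0.1313]
tool_rot: [0.113, 0.994, 0.0, -0.0]
force: [-0.7, 0.3, -0.5]
gripper_width: 0.797
finger_force: 0.0
```

```bash
python3 -m pendant '0.8 0 0 -0.07 0; 0.8 0 0 -0.07 0; 0.8 0 0 -0.05 0; 0.8 0 0 -0.03 0; 0.8 0 0 -0.02 0;0.8 0 0 -0.012 0;0.8 0 0 0 0'; python3 -m pendant '0.3 0 0 0 0;0.3 0 0 0 0;0.3 0 0 0 0;0.3 0 0 0 0;0.3 0 0 0 0;0.3 0 0 0 0'
```

```text
t: 2.68
tool_pos: [0.4512, 0.1628, 0.0055]
tool_rot: [0.113, 0.994, 0.0, 0.0]
force: [0.5, -0.9, -0.6]
gripper_width: 0.798
finger_force: 0.0
t: 3.42
tool_pos: [0.4521, 0.163, 0.0063]
tool_rot: [0.113, 0.994, 0.001, 0.001]
force: [-0.2, 1.3, 5.8]
gripper_width: 0.536
finger_force: 42.1
```

```bash
python3 - <<'E'
from h import *
im=grab("side");u,v=proj(im,[.45,.16,.03]);u=int(u);v=int(v)
save(im,"g1.png",(u-70,v-70,u+70,v+50),5)
E
```

```text
(no output)
```

View pics/g1.png

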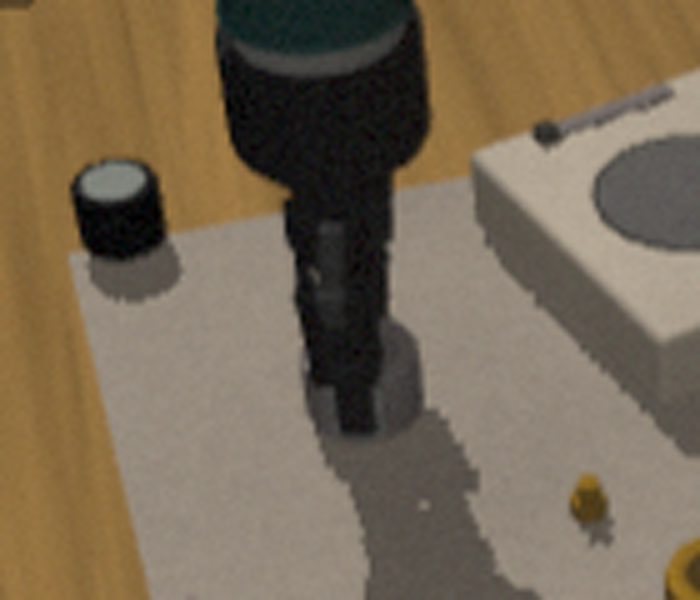

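The side crop shows the fingers closed round the ring (about 303–423 px across in the crop), with the pad near its middle. I'll lift it, carry it over and lower it.

```bash
python3 -m pendant '0.3 0 0 0.05 0; 0.3 0 0 0.05 0; 0.3 0 0 0.06 0; 0.3 0.0622 0.0236 0 0;0.3 0.0622 0.0236 0 0;0.3 0.0622 0.0236 0 0;0.3 0.0622 0.0236 0 0;0.3 0.0622 0.0236 0 0; 0.3 0 0 -0.03 0; 0.3 0 0 -0.03 0' 60; python3 -m pendant '0.3 0 0 -0.012 0;0.3 0 0 0 0; 0.3 0 0 0 0'
```

```text
t: 4.72
tool_pos: [0.6047, 0.221, 0.0533]
tool_rot: [0.113, 0.994, -0.001, -0.002]
force: [-0.2, -0.3, -2.6]
gripper_width: 0.532
finger_force: 63.9
t: 5.1
tool_pos: [0.6064, 0.2216, 0.0498]
tool_rot: [0.113, 0.994, 0.0, 0.0]
force: [0.0, 0.1, -0.8]
gripper_width: 0.533
finger_force: 63.9
```

```bash
python3 -m pendant '0.3 0 0 -0.006 0;0.3 0 0 -0.006 0; 0.3 0 0 -0.004 0;0.3 0 0 -0.003 0;0.3 0 0 0 0'
```

```text
t: 5.72
tool_pos: [0.6064, 0.2216, 0.0415]
tool_rot: [0.113, 0.994, -0.0, 0.0]
force: [-3.9, -1.5, 6.4]
gripper_width: 0.53
finger_force: 64.8
```

Contact at 6 N. Release, rise and look.

```bash
python3 -m pendant '0.6 0 0 0 0;0.7 0 0 0 0;0.75 0 0 0 0; 0.75 0 0 0 0;0.75 0 0 0.04 0;0.75 0 0 0.08 0;0.75 0 0 0.1 0;0.75 0 -0.1 0.0 0;0.75 0 -0.1 0 0;0.75 0 -0.1 0 0'; python3 -m pendant '0.75 -0.1 -0.05 0 0;0.75 -0.1 -0.05 0 0;0.75 0 0 0 0'
python3 - <<'E'
from m2 import *
T={"riser":(.606,.2216,.065)}
im,si=run(T,T)
run(["disc","collar"])
u,v=map(int,proj(si,[.606,.2216,.065]));save(si,"r1.png",(u-50,v-50,u+50,v+40),4)
u,v=map(int,proj(im,[.606,.2216,.065]));save(im,"r1t.png",(u-40,v-40,u+40,v+40),5)
E
```

```text
t: 6.98
tool_pos: [0.6071, 0.0704, 0.1519]
tool_rot: [0.112, 0.994, 0.0, 0.001]
force: [0.5, 0.3, 1.0]
gripper_width: 0.751
finger_force: 0.0
t: 7.35
tool_pos: [0.5017, 0.0207, 0.1498]
tool_rot: [0.114, 0.993, -0.0, -0.002]
force: [-0.1, 0.4, -0.0]
gripper_width: 0.75
finger_force: 0.0
riser [0.6051 0.2203] 43.4 0.0648 [0.6061 0.2168] 44.8 0.0643Traceback (most recent call last):
  File "<stdin>", line 4, in <module>
  File "m2.py", line 8, in run
    u,v=proj(I,[x,y,z]);h=top_circle(I,Q,u,v,22,z-.004,z+.004,z)[2]
                          ~~~~~~~~~~^^^^^^^^^^^^^^^^^^^^^^^^^^^^
  File "meas.py", line 17, in top_circle
    c=max(cs,key=len)[:,0].astype(float)
      ~~~^^^^^^^^^^^^
ValueError: max() iterable argument is empty
```

```bash
python3 - <<'E'
from h import *
im=grab("top")
print(env.read_state()["tool_pos"],env.read_state()["tool_rot"])
u,v=map(int,proj(im,[.606,.2216,.065]));save(im,"r1t.png",(u-40,v-40,u+40,v+40),5)
E
```

```text
[0.50850476 0.0218942  0.15104101] [1.12313498e-01 9.93671675e-01 8.98713498e-05 1.50755724e-03]
```

View pics/r1t.png

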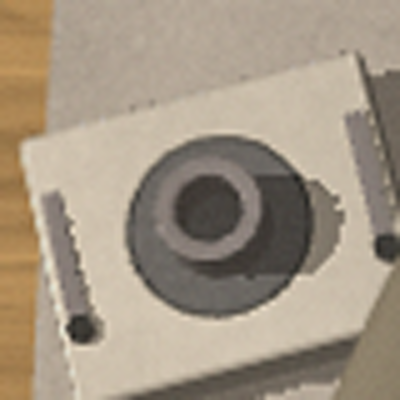

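The ring stands upright on the insert. Its top is at (208,208) against the insert's (220,227); after allowing for perspective it is off by about 1 mm. Next the disc.

```bash
python3 -m pendant '0.85 -0.059 -0.0215 0 0;0.85 -0.059 -0.0215 0 0;0.85 0 0 -0.08 0;0.85 0 0 -0.08 0; 0.85 0 0 -0.07 0; 0.85 0 0 -0.035 0; 0.85 0 0 -0.015 0;0.85 0 0 -0.012 0;0.85 0 0 0 0;0.85 0 0 0 0' 40
```

```text
t: 8.85
tool_pos: [0.4483, 0.0001, 0.0045]
tool_rot: [0.113, 0.994, -0.0, 0.001]
force: [0.0, 0.1, 0.2]
gripper_width: 0.85
finger_force: 0.0
```

```bash
python3 -m pendant '0.4 0 0 0 0;0.4 0 0 0 0;0.4 0 0 0 0;0.4 0 0 0 0;0.4 0 0 0 0;0.4 0 0 0 0' 50; python3 -m pendant '0.4 0 0 0.06 0;0.4 0 0 0.1 0;0.4 0 0 0.1 0;0.4 0 0 0 0'
python3 - <<'E'
from h import *
im=grab("side");u,v=map(int,proj(im,[.448,0,.13]));save(im,"d1.png",(u-60,v-60,u+60,v+50),5)
E
```

```text
t: 9.6
tool_pos: [0.4481, 0.0001, 0.005]
tool_rot: [0.113, 0.994, 0.0, 0.001]
force: [-1.5, -0.0, 7.7]
gripper_width: 0.597
finger_force: 50.6
t: 10.1
tool_pos: [0.4514, -0.0005, 0.1383]
tool_rot: [0.113, 0.994, -0.0, 0.005]
force: [-0.2, -0.2, -1.3]
gripper_width: 0.602
finger_force: 52.8
```

View pics/d1.png

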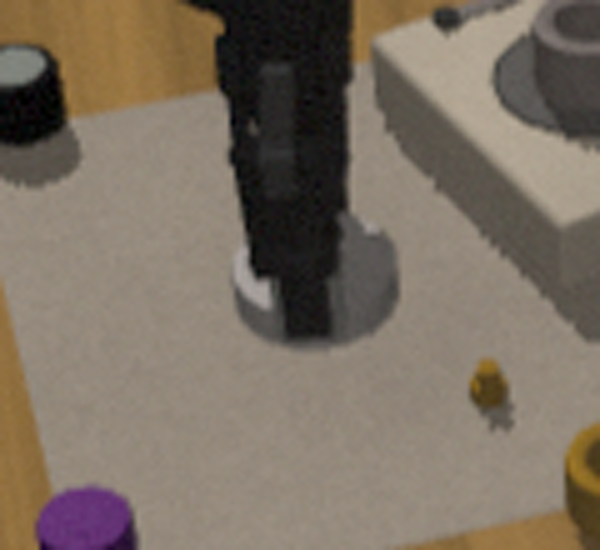

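The disc is gripped level (rim 235–400 px in the crop, pad at about 305). Carry it to the ring.

```bash
python3 -m pendant '0.4 0.0632 0.0884 0 0;0.4 0.0632 0.0884 0 0;0.4 0.0632 0.0884 0 0;0.4 0.0632 0.0884 0 0;0.4 0.0632 0.0884 0 0;0.4 0 0 0 0;0.4 0 0 -0.05 0;0.4 0 0 -0.04 0;0.4 0 0 -0.02 0;0.4 0 0 0 0';python3 -m pendant '0.4 0 0 0 0;0.4 0 0 0 0'
```

```text
t: 11.4
tool_pos: [0.6037, 0.2202, 0.0771]
tool_rot: [0.113, 0.994, -0.001, -0.002]
force: [0.2, 0.0, -1.7]
gripper_width: 0.604
finger_force: 53.0
t: 11.65
tool_pos: [0.6063, 0.2213, 0.08]
tool_rot: [0.113, 0.994, 0.0, 0.001]
force: [0.1, 0.7, -1.4]
gripper_width: 0.602
finger_force: 53.0
```

```bash
python3 -m pendant '0.4 0 0 -0.008 0;0.4 0 0 -0.006 0; 0.4 0 0 -0.004 0;0.4 0 0 -0.002 0;0.4 0 0 0 0;0.4 0 0 0 0'
```

```text
t: 12.4
tool_pos: [0.6053, 0.2211, 0.0701]
tool_rot: [0.113, 0.994, -0.0, -0.0]
force: [-3.2, -0.8, 5.7]
gripper_width: 0.607
finger_force: 53.8
```

```bash
python3 -m pendant '0.65 0 0 0 0;0.75 0 0 0 0;0.78 0 0 0 0; 0.78 0 0 0 0;0.78 0 0 0.04 0;0.78 0 0 0.08 0;0.78 -0.0245 -0.108 0.04 0;0.78 -0.0245 -0.108 0 0;0.78 -0.0245 -0.108 0 0;0.78 -0.0245 -0.108 0 0'; python3 -m pendant '0.7 0 0 0 0;0.7 0 0 0 0;0.7 0 0 0 0'
python3 - <<'E'
from m2 import *
T={"disc":(.606,.2206,.08)}
im,si=run(T,T)
print(env.read_state()["tool_pos"])
u,v=map(int,proj(si,[.606,.2216,.065]));a=si["pixels"][v-45:v+45,u-45:u+45]
u,v=map(int,proj(im,[.606,.2216,.065]));b=im["pixels"][v-45:v+45,u-45:u+45]
cv2.imwrite("pics/d2.png",cv2.resize(np.hstack([a,b]),None,fx=4,fy=4,interpolation=2)[:,:,::-1])
E
```

```text
t: 13.65
tool_pos: [0.556, 0.0036, 0.1491]
tool_rot: [0.112, 0.994, -0.0, 0.0]
force: [1.2, -0.6, -0.1]
gripper_width: 0.78
finger_force: 0.0
t: 14.02
tool_pos: [0.5567, 0.0062, 0.1488]
tool_rot: [0.112, 0.994, 0.0, 0.0]
force: [-0.4, 0.6, -0.3]
gripper_width: 0.702
finger_force: 0.0
disc [0.6043 0.2202] 47.5 0.0801 [0.5926 0.2181] 33.5 0.0795
[0.55669964 0.00628225 0.14873533]
```

View pics/d2.png

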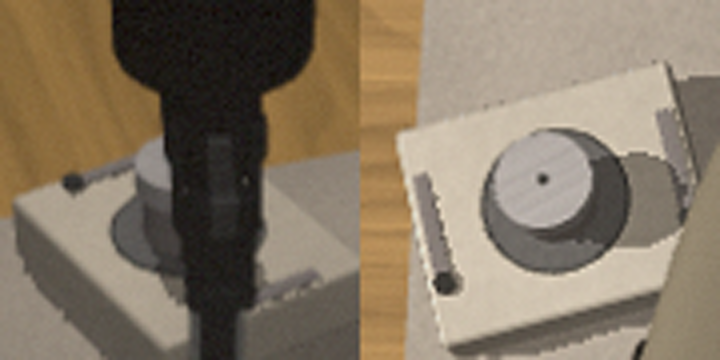

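The disc lies flat on the ring, with its dot at (542,180) in the right half of the picture. Its measured centre is (0.6043,0.2202), within 1 mm of the ring. Next the collar.

```bash
python3 -m pendant '0.7 0 0 -0.08 0;0.7 0 0 -0.08 0; 0.7 0 0 -0.07 0; 0.7 0 0 -0.03 0; 0.7 0 0 -0.015 0;0.7 0 0 -0.01 0;0.7 0 0 0 0;0.7 0 0 0 0' 40;python3 -m pendant '0.3 0 0 0 0;0.3 0 0 0 0;0.3 0 0 0 0;0.3 0 0 0 0;0.3 0 0 0 0;0.3 0 0 0 0' 50
```

```text
t: 15.12
tool_pos: [0.5573, 0.005, 0.0072]
tool_rot: [0.113, 0.994, 0.0, 0.001]
force: [0.5, 0.7, 1.2]
gripper_width: 0.703
finger_force: 0.0
t: 15.88
tool_pos: [0.5573, 0.0052, 0.0076]
tool_rot: [0.113, 0.994, 0.0, 0.001]
force: [-1.7, 1.6, 6.0]
gripper_width: 0.492
finger_force: 50.2
```

```bash
python3 -m pendant '0.3 0 0 0.06 0;0.3 0 0 0.11 0;0.3 0 0 0.11 0;0.3 0.024 0.108 0 0;0.3 0.024 0.108 0 0;0.3 0.024 0.108 0 0;0.3 0.024 0.108 0 0;0.3 0 0 0 0;0.3 0 0 -0.05 0;0.3 0 0 -0.04 0';python3 -m pendant '0.3 0 0 -0.01 0;0.3 0 0 0 0;0.3 0 0 0 0;0.3 0 0 0 0'
```

```text
t: 17.12
tool_pos: [0.6037, 0.2203, 0.1003]
tool_rot: [0.113, 0.994, -0.0, -0.0]
force: [-0.6, -0.7, -2.1]
gripper_width: 0.494
finger_force: 51.5
t: 17.62
tool_pos: [0.6052, 0.2212, 0.0974]
tool_rot: [0.113, 0.994, 0.0, 0.001]
force: [0.6, 0.4, -1.4]
gripper_width: 0.494
finger_force: 51.5
```

```bash
python3 -m pendant '0.3 0 0 -0.008 0;0.3 0 0 -0.006 0; 0.3 0 0 -0.004 0;0.3 0 0 -0.002 0;0.3 0 0 0 0;0.3 0 0 0 0'
```

```text
t: 18.38
tool_pos: [0.6043, 0.2211, 0.0876]
tool_rot: [0.113, 0.994, -0.0, 0.0]
force: [-2.9, -1.3, 5.7]
gripper_width: 0.491
finger_force: 52.2
```

```bash
python3 -m pendant '0.55 0 0 0 0;0.65 0 0 0 0;0.7 0 0 0 0; 0.7 0 0 0 0;0.7 0 0 0.04 0;0.7 0 0 0.08 0;0.7 -0.0469 -0.1014 0.04 0;0.7 -0.0469 -0.1014 0 0;0.7 -0.0469 -0.1014 0 0;0.7 -0.0469 -0.1014 0 0'; python3 -m pendant '0.6 -0.0469 -0.1014 0 0;0.6 -0.0469 -0.1014 0 0;0.6 -0.0469 -0.1014 0 0;0.6 0 0 0 0;0.6 0 0 0 0'
python3 - <<'E'
from m2 import *
T={"collar":(.605,.2208,.104)}
im,si=run(T,T)
print(env.read_state()["tool_pos"])
u,v=map(int,proj(si,[.606,.2216,.08]));a=si["pixels"][v-45:v+45,u-45:u+45]
u,v=map(int,proj(im,[.606,.2216,.08]));b=im["pixels"][v-45:v+45,u-45:u+45]
cv2.imwrite("pics/c2.png",cv2.resize(np.hstack([a,b]),None,fx=4,fy=4,interpolation=2)[:,:,::-1])
E
```

```text
t: 19.62
tool_pos: [0.51, 0.0169, 0.1665]
tool_rot: [0.112, 0.994, -0.0, 0.0]
force: [0.1, -1.0, 0.1]
gripper_width: 0.699
finger_force: 0.0
t: 20.25
tool_pos: [0.4403, -0.1337, 0.1664]
tool_rot: [0.113, 0.994, 0.0, 0.0]
force: [-0.4, 0.2, 0.5]
gripper_width: 0.599
finger_force: 0.0
collar [0.6039 0.2193] 39.5 0.1035 [0.6052 0.2157] 42.6 0.1033
[ 0.44069845 -0.13287801  0.16632287]
```

View pics/c2.png

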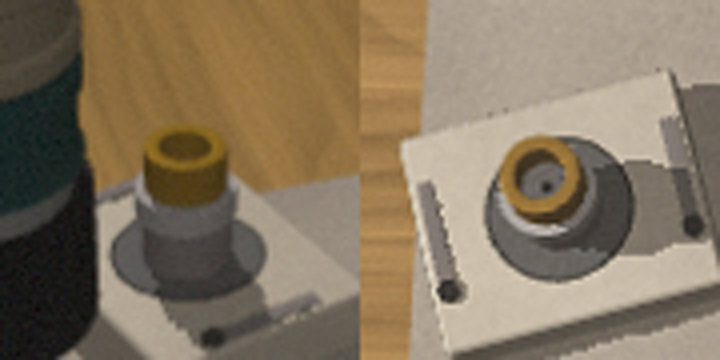

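The side view shows the collar centred on the disc (143–228 px against 132–240 px) and upright. The bore is open from above. Next the plug, gripped high on the head.

```bash
python3 -m pendant '0.6 0 0 -0.08 0;0.6 0 0 -0.08 0; 0.6 0 0 -0.07 0; 0.6 0 0 -0.03 0; 0.6 0 0 -0.016 0;0.6 0 0 -0.012 0;0.6 0 0 0 0;0.6 0 0 0 0' 40;python3 -m pendant '0.2 0 0 0 0;0.2 0 0 0 0;0.2 0 0 0 0;0.2 0 0 0 0;0.2 0 0 0 0;0.2 0 0 0 0' 50
python3 - <<'E'
from h import *
im=grab("side");u,v=map(int,proj(im,[.441,-.134,.03]));save(im,"p1.png",(u-40,v-40,u+40,v+40),6)
E
```

```text
t: 21.35
tool_pos: [0.4411, -0.1342, 0.0231]
tool_rot: [0.113, 0.994, -0.0, 0.001]
force: [-0.3, -0.4, 0.7]
gripper_width: 0.602
finger_force: 0.0
t: 22.1
tool_pos: [0.4409, -0.134, 0.0232]
tool_rot: [0.113, 0.994, -0.0, 0.001]
force: [-0.9, 0.8, 5.2]
gripper_width: 0.373
finger_force: 49.2
```

View pics/p1.png

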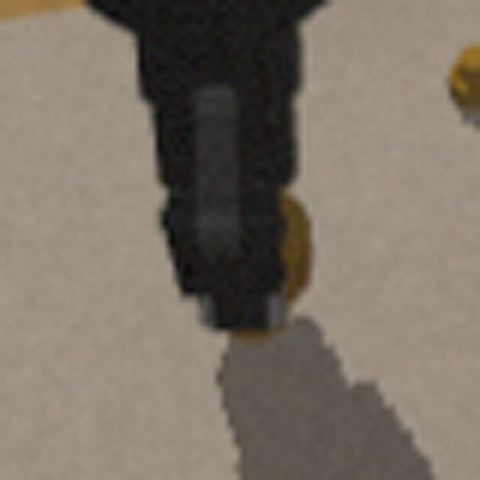

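```bash
python3 -m pendant '0.2 0 0 0.06 0;0.2 0 0 0.11 0;0.2 0 0 0.11 0;0.2 0.0466 0.1013 0.04 0;0.2 0.0466 0.1013 0 0;0.2 0.0466 0.1013 0 0;0.2 0.0466 0.1013 0 0;0.2 0.0466 0.1013 0 0;0.2 0.0466 0.1013 0 0;0.2 0.0466 0.1013 0 0';python3 -m pendant '0.2 0 0 0 0;0.2 0 0 0 0;0.2 0 0 0 0;0.2 0 0 0 0'
python3 - <<'E'
from h import *
im=grab("side");u,v=map(int,proj(im,[.604,.22,.13]));a=im["pixels"][v-45:v+65,u-45:u+45]
im=grab("top");u,v=map(int,proj(im,[.604,.22,.11]));b=im["pixels"][v-65:v+45,u-45:u+45]
cv2.imwrite("pics/p2.png",cv2.resize(np.hstack([a,b]),None,fx=4,fy=4,interpolation=2)[:,:,::-1])
E
```

```text
t: 23.4
tool_pos: [0.6034, 0.2223, 0.1814]
tool_rot: [0.113, 0.994, -0.0, -0.001]
force: [1.4, -1.1, -1.9]
gripper_width: 0.374
finger_force: 50.5
t: 23.9
tool_pos: [0.603, 0.2196, 0.1824]
tool_rot: [0.113, 0.994, -0.0, -0.0]
force: [-0.6, -0.5, -1.7]
gripper_width: 0.374
finger_force: 50.6
```

View pics/p2.png

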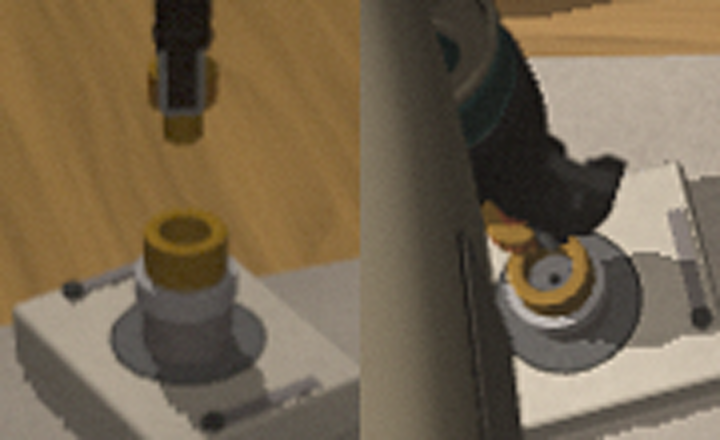

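The plug hangs upright, its stem at column 183 against the collar's 186 in the left half, so about 1 mm off in x. I'll nudge it and lower it to just above the rim, then slowly insert.

```bash
python3 -m pendant '0.2 0.002 0.002 -0.04 0;0.2 0 0 -0.04 0;0.2 0 0 -0.02 0;0.2 0 0 0 0;0.2 0 0 0 0;0.2 0 0 0 0'; python3 -m pendant '0.2 0 0 -0.008 0;0.2 0 0 -0.008 0;0.2 0 0 -0.006 0;0.2 0 0 0 0'
```

```text
t: 24.75
tool_pos: [0.6052, 0.222, 0.1334]
tool_rot: [0.113, 0.994, 0.0, 0.001]
force: [1.0, 0.2, -1.9]
gripper_width: 0.378
finger_force: 50.6
t: 25.25
tool_pos: [0.6039, 0.2217, 0.1207]
tool_rot: [0.113, 0.994, -0.0, -0.001]
force: [-0.4, 0.5, -2.4]
gripper_width: 0.376
finger_force: 50.6
```

```bash
python3 -m pendant '0.2 0 0 -0.008 0;0.2 0 0 -0.006 0;0.2 0 0 -0.005 0;0.2 0 0 -0.003 0;0.2 0 0 0 0;0.2 0 0 0 0'; python3 -m pendant '0.2 0 0 -0.002 0;0.2 0 0 -0.002 0;0.2 0 0 -0.002 0;0.2 0 0 0 0'
```

```text
t: 26.0
tool_pos: [0.6045, 0.2218, 0.1104]
tool_rot: [0.113, 0.994, 0.0, 0.0]
force: [0.4, -0.2, -2.5]
gripper_width: 0.375
finger_force: 50.6
t: 26.5
tool_pos: [0.6044, 0.2218, 0.1074]
tool_rot: [0.113, 0.994, 0.0, 0.0]
force: [-0.3, -1.0, -1.4]
gripper_width: 0.372
finger_force: 50.8
```

```bash
python3 -m pendant '0.2 0 0 -0.001 0;0.2 0 0 -0.001 0;0.2 0 0 0 0'
```

```text
t: 26.88
tool_pos: [0.6046, 0.2218, 0.1072]
tool_rot: [0.113, 0.994, 0.0, 0.0]
force: [-2.8, -0.5, 5.7]
gripper_width: 0.371
finger_force: 51.3
```

Seated at 5.7 N, at the expected height. Release, rise, clear off and check.

```bash
python3 -m pendant '0.42 0 0 0 0;0.5 0 0 0 0;0.6 0 0 0 0; 0.6 0 0 0 0;0.6 0 0 0.04 0;0.6 0 0 0.08 0;0.6 0 0 0.08 0;0.6 -0.06 -0.1 0 0;0.6 -0.06 -0.1 0 0;0.6 -0.06 -0.1 0 0'; python3 -m pendant '0.6 -0.06 -0.1 0 0;0.6 -0.06 -0.1 0 0;0.6 -0.06 -0.1 0 0;0.6 0 0 0 0;0.6 0 0 0 0;0.6 0 0 0 0'
python3 - <<'E'
from m2 import *
T={"plug":(.604,.2208,.122)}
im,si=run(T,T)
u,v=map(int,proj(si,[.606,.2216,.09]));a=si["pixels"][v-45:v+45,u-45:u+45]
u,v=map(int,proj(im,[.606,.2216,.08]));b=im["pixels"][v-45:v+45,u-45:u+45]
cv2.imwrite("pics/f.png",cv2.resize(np.hstack([a,b]),None,fx=4,fy=4,interpolation=2)[:,:,::-1])
E
```

```text
t: 28.12
tool_pos: [0.5136, 0.0706, 0.2065]
tool_rot: [0.112, 0.994, -0.0, 0.0]
force: [0.3, -1.0, 1.0]
gripper_width: 0.605
finger_force: 0.0
t: 28.88
tool_pos: [0.425, -0.0774, 0.2064]
tool_rot: [0.112, 0.994, 0.0, 0.0]
force: [0.4, 0.3, 0.4]
gripper_width: 0.599
finger_force: 0.0
plug [0.6043 0.2208] 27.7 0.122 [0.6052 0.2167] 32.0 0.122
```

View pics/f.png

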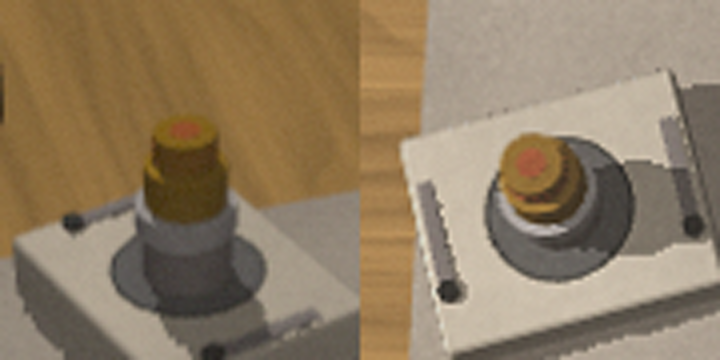

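The stack is upright and centred, with the plug head at (185,135) in the left half. Its top measures 0.122 m, the value for full seating.

```bash
python3 -c "
from workcell import env
print(env.close_job())"
```

```text
the job is handed in; nothing more can be done
None
```

The job is handed in: riser, disc, collar and plug are stacked in that order on the round insert, each within about 1.5 mm of centre, with the plug seated at its full 122 mm height; the arm stayed well clear of the oil bottle and finished in about 29 s.

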